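Pin the spinning lathe's tool rest with its ball-lock pin

TASK

Slide the tool rest's bar back in by its upright post until the pin hole in the bar lines up with the holes in the sleeve. Then take the ball-lock pin from its wooden cradle and, with its red thumb button squeezed in, push it through sleeve and bar until its collar sits against the sleeve; let the button out so that the balls lock behind the far wall, and give the handle a steady pull outwards of about 15 N, so that the balls bear on the wall, to prove that it holds. Never push or pull the pin against the rest with more than 20 N, leave it locked in with nothing touching it, and leave the brass bell, the tin and the scraper where they are.

Things in the scene. Friction and masses are not known exactly. Their poses are not given: they have to be found in the camera images.
- tool_rest: Grey cast-iron tool rest, bolted down, 132 mm tall: foot 170 x 120 x 18 mm, column, square sleeve on top (44 x 44 mm outside, 80 mm long along x, walls 6 mm, axis 110 mm up). Origin: on the bench below the pin holes. x runs along the sleeve, out of its mouth at x = +40 mm from which the bar sticks out; z up; the pin goes in along -y. The red-ball clamp lever on its foot is not used.
- sleeve_hole (a point): Mouth of the pin hole, on the outer face of the sleeve's near (+y) wall, 110 mm above the bench; axes as tool_rest, the pin goes in along -y. The round holes in both sleeve walls and in the bar are 13.5 mm wide; from this face to the outer face of the far wall is 44 mm.
- rest_bar (a joint): How far the 30 mm square bar stands out beyond its pinning place, in m: 0 when its hole lines up with the sleeve's (a red line on the bar then shows just outside the mouth), positive when too far out (along tool_rest's +x). Slides stiffly (about 4 N), stays where it is left; the pin's nose evens out the last 3 mm. Travel -0.03 to 0.06.
- post_grip (a point): Point on the upright round fulcrum post (16 mm thick, bare from 19 mm below this point to its top 20 mm above) near the end of the bar, 92 mm along +x from the bar's hole. Moves with the bar. The bar (about 0.6 kg) sags 2 mm in its worn sleeve, so the pin lifts it on its way through and rubs: 5 to 10 N of drag, up to 15 N as the nose enters.
- pin_handle (a point): Centre of the round aluminium handle (40 mm wide, 12 mm thick along x) of the steel ball-lock pin (about 0.2 kg). The pin's x runs along its shank to the tip; it starts level in its cradle, axis 50 mm above the bench. Along x from here: handle -6 to +6 mm, bare neck 12 mm thick from +6 to +40 mm (room for a finger), collar +40 to +45 mm.
- pin_button (a joint): Travel of the thumb button in m: 0 out, 0.006 fully in; it starts to move at 3 N and needs 7 N fully in. While it is in, the balls draw flush into the shank; let go, it springs out if the balls have room.
- button_face (a point): Centre of the outer face of the red thumb button, a cap 26 mm wide, 6 mm thick, 18 mm behind pin_handle (12 mm when in). Pin and button can be pinched together from above: one finger behind the cap, one over the neck against the handle, the tips about 2 mm above the neck (8 mm above the pin's axis).
- pin_collar: Centre of the seat face of the pin's collar (22 mm wide, 5 mm thick), 45 mm along x from pin_handle; it comes to rest against the sleeve at sleeve_hole. From here the shank, 12 mm thick, runs 53 mm to the tapered nose. Axes as the pin.
- pin_tip (a point): Tip of the pin's tapered nose, 63 mm from the collar's seat face: 5 mm wide here, 12 mm wide 10 mm further back. Axes as the pin.
- lock_pin: The whole ball-lock pin; origin and axes as pin_collar.
- lock_ball_a: One of two 5 mm brass lock balls at the pin's sides, 48 mm from the collar's seat face. With the button out they stand 2.4 mm proud of the shank and cannot pass a hole; with the collar seated they have 1.5 mm of play behind the far wall. Origin on the pin's axis.
- lock_ball_b: The other lock ball, opposite lock_ball_a.
- cradle: Wooden pin cradle, fixed to the bench: foot 130 x 70 x 14 mm, two V notches 10 mm wide that carry the pin by neck and shank; x as the pin's x. Nothing of it stands higher than 51 mm. Origin on the bench below the collar.
- bell_center (a point): Half-way up a loose brass bell standing on its flare, 116 mm wide at the foot, 135 mm tall. Leave alone.
- tin_center (a point): Middle of a loose green wax tin, 68 mm wide, 55 mm tall. Leave alone.
- scraper_center (a point): Middle of a loose wooden-handled scraper lying flat, 235 mm long along its x, 26 mm thick. Leave alone.

How it is judged:
On the way, in this order (a step that is already met when the one before it is completed fails the run):
1. the bar is slid back until its hole lines up (within 4 mm) (value of joint rest_bar between -0.004 and 0.004 m), for 0.2 s.
2. the pin goes through sleeve and bar with its button held in (x of pin_collar in the frame of sleeve_hole between -0.004 and 0.004 m and z of pin_collar in the frame of sleeve_hole between -0.004 and 0.004 m and angle between the x axis of pin_collar and the y axis of sleeve_hole, either way round below 0.12 rad and y of pin_collar in the frame of sleeve_hole below 0.015 m and value of joint pin_button above 0.0035 m), for 0.1 s.
3. the collar is pushed home on the sleeve (within 1.5 mm) and the button has sprung out, the balls free behind the far wall (x of pin_collar in the frame of sleeve_hole between -0.004 and 0.004 m and z of pin_collar in the frame of sleeve_hole between -0.004 and 0.004 m and angle between the x axis of pin_collar and the y axis of sleeve_hole, either way round below 0.12 rad and y of pin_collar in the frame of sleeve_hole below 0.003 m and value of joint pin_button below 0.0007 m and y of pin_collar in the frame of sleeve_hole below 0.0015 m and contact force between each of lock_ball_a, lock_ball_b and tool_rest below 2 N), for 0.2 s.
4. the pin is pulled gently outwards and its balls bear on the far wall (over 2 N on a ball) (x of pin_collar in the frame of sleeve_hole between -0.004 and 0.004 m and z of pin_collar in the frame of sleeve_hole between -0.004 and 0.004 m and angle between the x axis of pin_collar and the y axis of sleeve_hole, either way round below 0.12 rad and y of pin_collar in the frame of sleeve_hole below 0.003 m and value of joint pin_button below 0.0007 m and contact force between any of lock_ball_a, lock_ball_b and tool_rest above 2 N), for 0.2 s.
At the end, for the whole second after the job is handed in: The pin is through sleeve and bar, its collar within 3 mm of the sleeve's face, the button out (within 0.7 mm), the bar within 3 mm of its pinning place, everything at rest (x of pin_collar in the frame of sleeve_hole between -0.004 and 0.004 m and z of pin_collar in the frame of sleeve_hole between -0.004 and 0.004 m and angle between the x axis of pin_collar and the y axis of sleeve_hole, either way round below 0.12 rad and y of pin_collar in the frame of sleeve_hole below 0.003 m and value of joint pin_button below 0.0007 m and value of joint rest_bar between -0.003 and 0.003 m and linear speed of lock_pin below 0.02 m/s); the robot touches nothing.
It fails at once if the pin is rammed or yanked: its collar presses on the sleeve with over 40 N, a ball with over 25 N, or all its contacts with the rest add up to over 80 N (contact force between pin_collar and tool_rest above 40 N or contact force between any of lock_ball_a, lock_ball_b and tool_rest above 25 N or contact force between lock_pin and tool_rest above 80 N).
It fails at once if the bell, the tin or the scraper is moved by more than 25 mm (distance of any of bell_center, tin_center, scraper_center from where it was at the start of the episode above 0.025 m).
It also fails if it takes over 72 s, if anything falls off the work surface, if the arm or the gripper's body presses on something with over 40 N, if the wrist force passes 120 N, or if a joint passes its speed limit or range.

ROBOT

A 7-joint arm with a two-finger parallel gripper is mounted at the origin on the work surface. World frame = base frame: x ahead of the robot, y to its left, z up, the work surface at z = 0. Lengths are in m, angles in rad, forces in N, time in s.
With the tool pointing down it reaches from about 0.4 to 0.85 m from the base axis. Payload 10.4 kg.
Tool frame: the origin (TCP) lies at the centre of the arm's flange, where the gripper is bolted on; the fingertips stand 182 mm ahead of it and the grasp point (between the pads) lies 164 mm ahead of it; z points along the fingers, y is the line along which they close (so a half turn about z gives the same grasp; the last joint's range is limited). The gripper opens to 87 mm and grips with 3 to 60 N. Pads are 19 mm wide; open, the fingers measure 117 mm over their backs; the gripper's body (75 mm by 190 mm) begins 51 mm behind the grasp point.
Start: joints at [1.23, 0.332, -0.065, 1.46, 0.022, 1.35, -0.088], TCP at [0.195, -0.594, 0.405] pointing down, gripper open.
Joint ranges: [-2.6, 2.6], [-0.5, 2.12], [-1.47, 1.34], [0.16, 2.42], [-1.27, 4.41], [0.06, 2.06], [-2.6, 2.6]. Speed limits (rad/s): [2.22, 2.22, 2.79, 2.79, 3.14, 3.14, 3.14].

INTERFACE

Orientations are given as a unit quaternion [w, x, y, z].
In Python, from rig import * gives the robot as it stands.
- The arm moves only by the tool play_rows, never from a script. Its argument "steps" is a list of rows, each a list of 3 entries, a list of its own where there are three numbers: the closure, from 0 (fully open) to 1 (shut), then the shift along the tool's x, y, z in mm, then the turn, a rotation vector about the tool's x, y, z in rad. A call has 1 to 5 rows; each row shifts and turns the commanded pose from where the row before left it, along the tool's axes as they then stand; what a row does not reach is not made up. A row lasts 1/12 s, in which the tool goes at most 41.7 mm and 7.16 degrees, less where a joint would pass 70% of its speed; a pose out of reach is approached as far as the arm can. A call with a gripper value outside its range is refused whole. The fingers move at their own pace and stop on an object; the grip force is fixed at half the most. Time passes only in rows, so rows that do not move let the fingers close. It gives the time, the measured TCP pose, the force, the opening and the grip force at its end, in the units of the state.
- state(): the state, without advancing time (a new reading comes with each control period).
- capture(name): name is "scene" or "side" or "wrist"; returns a dict with "pixels" (480x640x3 uint8, red, green, blue), "mtx" (3x3 intrinsics, pixels), "k1" (the pictures are not rectified: a ray, as slopes to the right and down, at radius r is drawn at 1 + k1 r^2 times it, then the intrinsics apply), "rvec" (rotation vector, rad) and "tvec" (3), from world to camera coordinates, as OpenCV has them; the wrist camera has in their place "T_tool_cam" (4x4, takes a point from camera to tool coordinates, whose origin is the TCP and whose axes are the flange's). Camera axes: x right, y down, z forward; pixel columns grow to the right and rows downward; lengths in m; the calibration is good to about 2 mm. A picture is of the moment at which its call begins: read the wrist's pose just before it. There is no depth.
- hand_in(): hands the job in; it is judged then, once.
The state is a dict: "clock": time; "joint_pos": joint angles; "qvel": joint speeds; "effort": joint torques, N m; "tcp_pos": TCP position; "tool_rot": TCP orientation; "force": force on the tool from outside, world axes, zero at the start; "torque": the same for the moment, N m; "finger_gap": finger opening in m; "gripper_force": force on a finger pad.
Only numpy, scipy, OpenCV 4.12 (cv2) and the standard library are available. Lean on these libraries where they do the work, as an engineer would, in place of code of your own. Each camera call takes 0.05 s, during which the arm holds its last target. There are 200 camera calls.

## Working session

There is one attempt and no reset: what is moved stays moved. The work goes in short steps, Python scripts to look and compute and a tool call to move; the robot and the scene stay as the last step left them, time stands still between calls to the robot, and variables do not carry over. Pictures are saved under pics/ and viewed, at most 10 in all, crops included, and the job is handed in when it is done.

Besides the shell and the picture viewer there is one more tool, called after ">>>" as name([rows], argument=value, ...), one row to a line, values as JSON. play_rows: Moves the arm, as the interface text tells. Its arguments: {"type":"object","properties":{"steps":{"type":"array"}},"required":["steps"]}

```bash
mkdir -p pics; ls; python3 - <<'E'
from rig import *
import cv2,json,pickle,numpy as np
s=state(); print(s)
d={}
for n in ("scene","side","wrist"):
    c=capture(n); d[n]=c; cv2.imwrite(f"pics/{n}0.png",c["pixels"][:,:,::-1])
    print(n,{k:np.round(v,4).tolist() if k!="pixels" else 0 for k,v in c.items()})
pickle.dump((s,d),open("c0.pkl","wb"))
E
```

```text
pics
{'clock': 0.0, 'joint_pos': array([ 1.23037912,  0.33286937, -0.06473334,  1.46095247,  0.02159724,
        1.34988558, -0.08848166]), 'qvel': array([-3.65086676e-04, -4.93931711e-05, -1.36652663e-04, -1.23941117e-03,
       -5.63811754e-04, -1.76119447e-03, -1.74289818e-03]), 'effort': array([-3.60831218e-04, -6.23255610e+01,  2.44547945e-02, -3.89901531e+01,
       -6.14039786e-02,  3.93696001e-02,  1.29611740e-04]), 'tcp_pos': array([ 0.19529114, -0.59356791,  0.40395007]), 'tool_rot': array([-6.96036499e-04,  9.87394749e-01,  1.58275411e-01, -1.38047411e-04]), 'force': array([-0.5112045 , -0.93095152,  0.05576184]), 'torque': array([ 0.02288503, -0.00191516,  0.04918042]), 'gripper_force': 0.0, 'finger_gap': 0.08664723616490295}
scene {'pixels': 0, 'mtx': [[595.608, 0.0, 316.1871], [0.0, 595.608, 244.2939], [0.0, 0.0, 1.0]], 'k1': 0.0629, 'rvec': [0.7954, 2.7218, -0.8465], 'tvec': [0.4964, -0.1738, 1.472]}
side {'pixels': 0, 'mtx': [[472.4099, 0.0, 312.996], [0.0, 472.4099, 243.1268], [0.0, 0.0, 1.0]], 'k1': -0.1119, 'rvec': [0.5671, -2.7654, 1.02], 'tvec': [0.535, 0.2711, 0.8877]}
wrist {'pixels': 0, 'mtx': [[332.3748, 0.0, 321.9704], [0.0, 332.3748, 242.5947], [0.0, 0.0, 1.0]], 'k1': -0.0466, 'T_tool_cam': [[0.001, -0.9597, -0.2809, 0.0777], [1.0, 0.0011, -0.0002, -0.0004], [0.0005, -0.2809, 0.9597, 0.0201], [0.0, 0.0, 0.0, 1.0]]}
```

View pics/scene0.png

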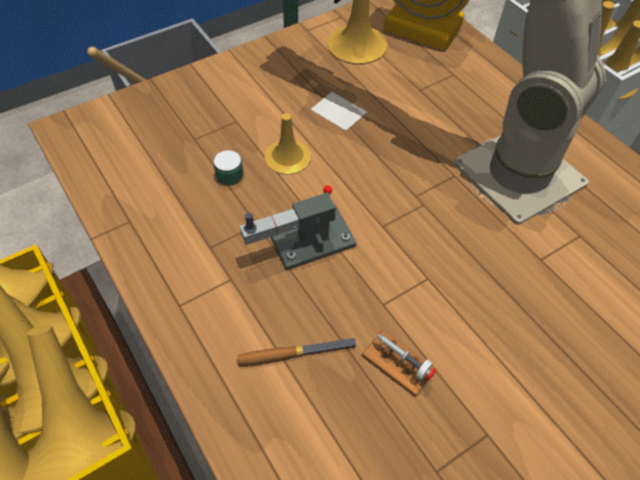

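View pics/side0.png

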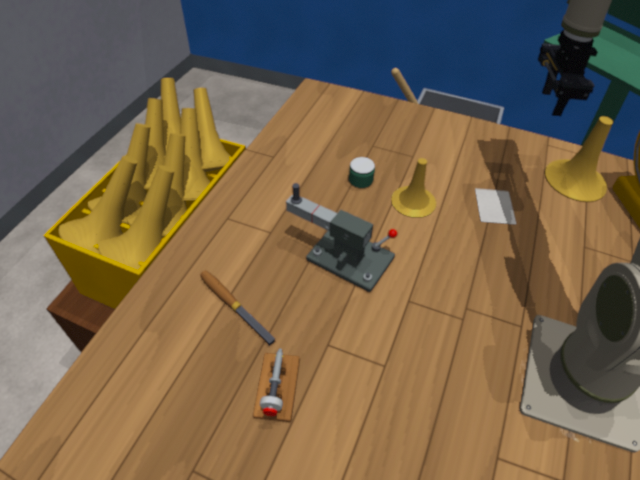

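The scene view shows the rest at about (310,230), its post at (249,220), and the pin at (405,357) with its red button at (430,373). In the side view the rest is at (350,240), its post at (296,192), and the pin runs from (279,352) to its button at (270,410). I'll enlarge these areas next.

```bash
cat > h.py <<'E'
import numpy as np, cv2, pickle
from scipy.spatial.transform import Rotation as R
def q2R(q): return R.from_quat([q[1],q[2],q[3],q[0]]).as_matrix()
def cam(c,s=None):
    if "rvec" in c:
        M=cv2.Rodrigues(np.array(c["rvec"]))[0]; return M,np.array(c["tvec"]).ravel()
    T=np.eye(4);T[:3,:3]=q2R(s["tool_rot"]);T[:3,3]=s["tcp_pos"]
    W=np.linalg.inv(T@c["T_tool_cam"]); return W[:3,:3],W[:3,3]
def proj(P,c,s=None):
    M,t=cam(c,s); p=M@np.asarray(P,float)+t; x=p[:2]/p[2]; x=x*(1+c["k1"]*(x@x))
    return c["mtx"][:2,:2]@x+c["mtx"][:2,2]
def ray(uv,c,s=None):
    M,t=cam(c,s); d=(np.array(uv,float)-c["mtx"][:2,2])/np.diag(c["mtx"])[:2]; x=d.copy()
    for _ in range(20): x=d/(1+c["k1"]*(x@x))
    v=M.T@np.append(x,1); return -M.T@t, v/np.linalg.norm(v)
def atz(uv,z,c,s=None):
    o,v=ray(uv,c,s); return o+v*(z-o[2])/v[2]
def tri(obs):  # [(uv,c,s)]
    A=np.zeros((3,3));b=np.zeros(3);rs=[ray(*o) for o in obs]
    for o,v in rs: m=np.eye(3)-np.outer(v,v);A+=m;b+=m@o
    X=np.linalg.solve(A,b); return X,[np.linalg.norm(np.cross(X-o,v))*1e3 for o,v in rs]
def tile(img,x,y,w,h,k):
    t=cv2.resize(img[y:y+h,x:x+w],None,fx=k,fy=k,interpolation=cv2.INTER_CUBIC)
    for i in range((-x)%10,w,10): cv2.line(t,(i*k,0),(i*k,8 if (x+i)%50 else 20),(255,255,0),1); (x+i)%50==0 and cv2.putText(t,str(x+i),(i*k+2,22),0,.45,(255,255,0),1)
    for j in range((-y)%10,h,10): cv2.line(t,(0,j*k),(8 if (y+j)%50 else 20,j*k),(255,255,0),1); (y+j)%50==0 and cv2.putText(t,str(y+j),(10,j*k-2),0,.45,(255,255,0),1)
    return t
E
python3 - <<'E'
from h import *
s,d=pickle.load(open("c0.pkl","rb"))
a=d["scene"]["pixels"][:,:,::-1].copy();b=d["side"]["pixels"][:,:,::-1].copy()
im=np.vstack([np.hstack([tile(a,230,182,133,100,3),tile(b,280,180,133,100,3)]),np.hstack([tile(a,350,318,100,75,4)[:, :399],tile(b,230,345,100,75,4)[:, :399]])])
cv2.imwrite("pics/z0.png",im)
E
```

```text
(no output)
```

View pics/z0.png

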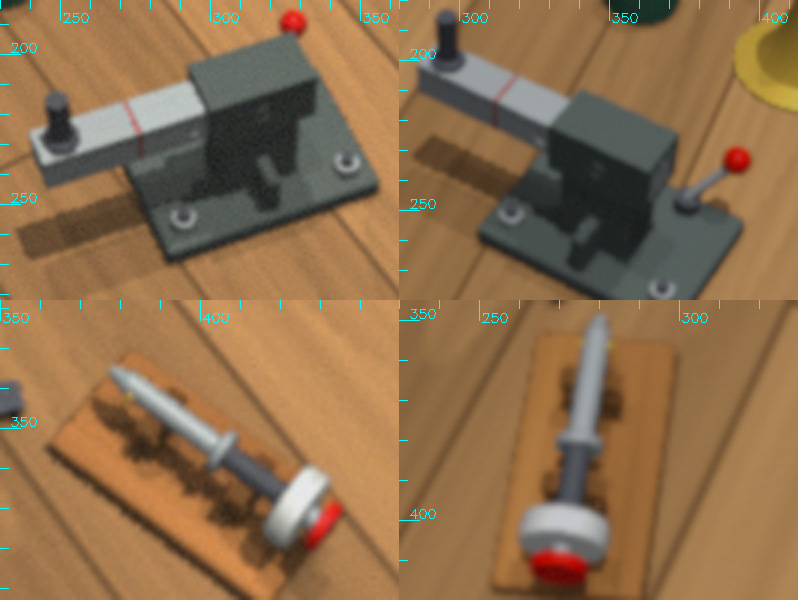

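The enlarged tiles show the sleeve's top corners, its pin hole, the post top and the red line, plus the pin's tip, collar, handle and button. I'll triangulate these and check them against the known sizes.

```bash
python3 - <<'E'
from h import *
s,d=pickle.load(open("c0.pkl","rb")); a,b=d["scene"],d["side"]
A=lambda x,y:(x/3+230,y/3+182); B=lambda x,y:((x-400)/3+280,y/3+180)
C=lambda x,y:(x/4+350,(y-300)/4+318); D=lambda x,y:((x-399)/4+230,(y-300)/4+345)
P={}
for n,u,v in [("mouth_near",A(207,104),B(548,127)),("mouth_far",A(190,70),B(580,90)),("back_near",A(316,78),B(648,173)),("back_far",A(292,37),B(677,138)),
 ("post_top",A(57,97),B(447,15)),("red_far",A(127,102),B(516,76)),("red_near",A(138,134),B(496,102)),
 ("tip",C(112,370),D(599,317)),("collar",C(223,446),D(578,445)),("handle",C(297,507),D(564,533)),("button",C(325,525),D(557,566))]:
    X,e=tri([(u,a),(v,b)]); P[n]=X; print(n,np.round(X*1e3,1),np.round(e,1))
t=lambda p,q:np.linalg.norm(P[p]-P[q])*1e3
print(t("mouth_near","mouth_far"),t("back_near","back_far"),t("mouth_near","back_near"),t("mouth_far","back_far"),t("tip","collar"),t("collar","handle"))
dx=P["mouth_near"]+P["mouth_far"]-P["back_near"]-P["back_far"]; print("rest yaw",np.arctan2(dx[1],dx[0]))
dy=P["mouth_near"]+P["back_near"]-P["mouth_far"]-P["back_far"]; print("rest y yaw-90",np.arctan2(dy[1],dy[0])-np.pi/2)
dp=P["tip"]-P["handle"]; print("pin yaw",np.arctan2(dp[1],dp[0]))
E
```

```text
mouth_near [579.3 -85.  130.6] [3.3 3.3]
mouth_far [ 571.7 -121.1  131.3] [1.1 1.1]
back_near [501.5 -68.5 129.8] [0.1 0.1]
back_far [ 494.2 -109.6  127.1] [0.1 0.1]
post_top [ 673.4 -120.7  168.8] [0.5 0.5]
red_far [ 621.2 -123.1  125.3] [0. 0.]
red_near [626.7 -99.5 118.9] [0.3 0.3]
tip [569.3 187.2  49.3] [0.2 0.2]
collar [549.4 249.2  52. ] [1.1 1.1]
handle [537.6 289.6  49.5] [0.5 0.5]
button [533.3 304.5  51.8] [0.1 0.1]
36.86070788384743 41.808550965429596 79.48605935137269 78.51542644435136 65.16686418932647 42.210429859552406
rest yaw -0.1785035214087756
rest y yaw-90 -0.19040307847935
pin yaw -1.2714459532286426
```

```bash
cat >> h.py <<'E'
def plan(s,target,yaw_y,z_ax_down=True):
    """tool-frame shift (mm) before the turn, and after it, plus rotvec to have tool y at yaw_y, pointing down"""
    Rm=q2R(s["tool_rot"]); c,n=np.cos(yaw_y),np.sin(yaw_y)
    Rt=np.array([[-n,c,0],[c,n,0],[0,0,-1.]]).T if False else np.column_stack([[-n,c,0],[c,n,0],[0,0,-1.]])
    rv=R.from_matrix(Rm.T@Rt).as_rotvec(); dw=(np.array(target)-s["tcp_pos"])*1e3
    print("turn",np.round(rv,4),"shift before",np.round(Rm.T@dw,1),"after turn",np.round(Rt.T@dw,1))
E
python3 - <<'E'
from h import *
s,d=pickle.load(open("c0.pkl","rb")); a,b=d["scene"],d["side"]
print(tri([((288,118),a),((421,160),b)]), "small bell top"); print(atz((288,158),.01,a),atz((357,45),.01,a),atz((580,180),.01,b),"bells", tri([((228,157),a),((362,164),b)]),"tin")
print(q2R(s["tool_rot"]))
plan(s,[.6734,-.1207,.405],-.184)
E
```

```text
(array([ 0.45242987, -0.33777239,  0.14302654]), [np.float64(1.8807996594144856), np.float64(1.8807996594145877)]) small bell top
[ 0.45632426 -0.3375666   0.01      ] [ 0.0587793  -0.60740733  0.01      ] [ 0.03923076 -0.6119483   0.01      ] bells (array([ 0.60040867, -0.3681199 ,  0.06302241]), [np.float64(2.936751515821849), np.float64(2.9367515158218365)]) tin
[[ 9.49897750e-01  3.12560427e-01 -4.92945503e-04]
 [ 3.12560812e-01 -9.49896820e-01  1.33082655e-03]
 [-5.22836515e-05 -1.41822459e-03 -9.99998993e-01]]
turn [-1.3000e-03 -7.0000e-04 -1.0689e+00] shift before [ 602.  -299.7   -0.7] after turn [552.4 383.5  -1. ]
```

>>> play_rows([
  [0,[0,0,0],[0,0,-0.119]],
  [0,[0,0,0],[0,0,-0.119]],
  [0,[0,0,0],[0,0,-0.119]],
  [0,[0,0,0],[0,0,-0.119]],
  [0,[0,0,0],[0,0,-0.119]],
])

```text
clock: 0.57
tcp_pos: [0.1953, -0.5937, 0.4044]
tool_rot: [-0.0, 0.896, 0.443, 0.0]
force: [-0.5, 0.6, 0.9]
finger_gap: 0.0872
gripper_force: 0.0
```

>>> play_rows([
  [0,[0,0,0],[0,0,-0.119]],
  [0,[0,0,0],[0,0,-0.119]],
  [0,[0,0,0],[0,0,-0.119]],
  [0,[0,0,0],[0,0,-0.119]],
  [0,[10,7,0],[0,0,0]],
])

```text
clock: 0.98
tcp_pos: [0.202, -0.5861, 0.4042]
tool_rot: [-0.0, 0.768, 0.641, -0.0]
force: [-0.5, 0.7, 0.8]
finger_gap: 0.0872
gripper_force: 0.0
```

>>> play_rows([
  [0,[32,22,0],[0,0,0]],
  [0,[32,22,0],[0,0,0]],
  [0,[32,22,0],[0,0,0]],
  [0,[32,22,0],[0,0,0]],
  [0,[32,22,0],[0,0,0]],
])

```text
clock: 1.4
tcp_pos: [0.3427, -0.4453, 0.4047]
tool_rot: [0.0, 0.77, 0.638, 0.0]
force: [1.4, -0.8, -0.2]
finger_gap: 0.087
gripper_force: 0.0
```

>>> play_rows([
  [0,[32,22,0],[0,0,0]],
  [0,[32,22,0],[0,0,0]],
  [0,[32,22,0],[0,0,0]],
  [0,[32,22,0],[0,0,0]],
  [0,[32,22,0],[0,0,0]],
])

```text
clock: 1.82
tcp_pos: [0.4795, -0.3076, 0.4048]
tool_rot: [0.0, 0.77, 0.638, -0.0]
force: [0.6, -0.0, -0.6]
finger_gap: 0.087
gripper_force: 0.0
```

>>> play_rows([
  [0,[32,22,0],[0,0,0]],
  [0,[32,22,0],[0,0,0]],
  [0,[32,22,0],[0,0,0]],
  [0,[32,22,0],[0,0,0]],
  [0,[32,22,0],[0,0,0]],
])

```text
clock: 2.23
tcp_pos: [0.6164, -0.1702, 0.4047]
tool_rot: [0.0, 0.77, 0.638, -0.0]
force: [1.0, -0.1, 0.6]
finger_gap: 0.0868
gripper_force: 0.0
```

>>> play_rows([
  [0,[32,24,0],[0,0,0]],
  [0,[20,15,0],[0,0,0]],
  [0,[0,0,0],[0,0,0]],
  [0,[0,0,0],[0,0,0]],
])

```text
clock: 2.57
tcp_pos: [0.6638, -0.1258, 0.404]
tool_rot: [-0.001, 0.768, 0.64, 0.0]
force: [-0.2, -0.8, 0.2]
finger_gap: 0.0869
gripper_force: 0.0
```

```bash
python3 - <<'E'
from rig import *
from h import *
s=state(); c=capture("wrist"); pickle.dump((s,c),open("c1.pkl","wb"))
print(s["clock"],s["tcp_pos"],s["force"])
plan(s,[.6734,-.1207,.317],-.184)
im=c["pixels"][:,:,::-1].copy()
for P in ([.6734,-.1207,.169],[.579,-.085,.132],[.572,-.121,.132]): print(proj(P,c,s))
cv2.imwrite("pics/w1.png",tile(im,0,0,640,480,1))
E
```

```text
2.5667 [ 0.66382494 -0.12580022  0.40400976] [-0.24542119 -0.8022178   0.15400542]
turn [-0.0011 -0.0011  0.0019] shift before [ 6.7  8.6 87. ] after turn [ 6.8  8.5 87. ]
[334.30837408 254.45875694]
[205.11813742 217.25507705]
[209.04588682 261.79522225]
```

View pics/w1.png

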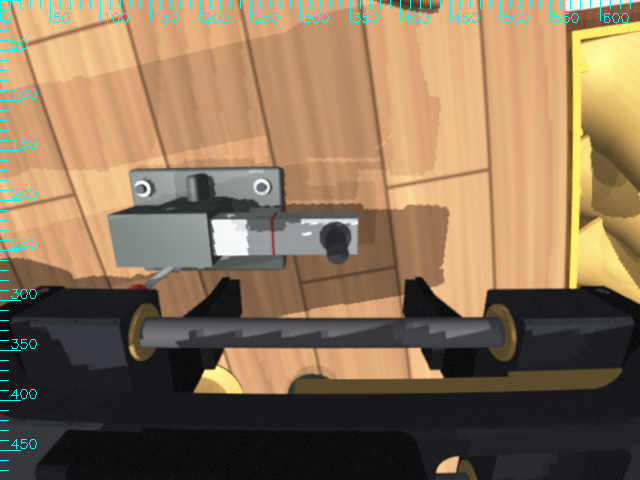

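The wrist view shows the post top at (338,257), the red line at x=274, and the sleeve's top corners at about (109,214), (210,213), (213,269) and (117,269).

```bash
python3 - <<'E'
from h import *
s,c=pickle.load(open("c1.pkl","rb"));
Q=[atz(p,.132,c,s)*1e3 for p in [(210,213),(213,269),(117,269),(109,214)]]
print(np.round(Q,1), [np.linalg.norm(Q[i]-Q[i-1]) for i in range(4)])
print("mid",np.mean(Q,0),"yaws",np.arctan2(*(Q[0]-Q[3])[1::-1]),np.arctan2(*(Q[1]-Q[2])[1::-1]))
for z in (.165,.169): print(z,atz((338,257),z,c,s)*1e3)
print("red",atz((274,234),.125,c,s)*1e3)
E
```

```text
[[ 583.7  -82.5  132. ]
 [ 573.5 -127.6  132. ]
 [ 494.3 -113.4  132. ]
 [ 504.1  -68.4  132. ]] [np.float64(80.80868332357805), np.float64(46.260955191242886), np.float64(80.44833703484377), np.float64(46.12831758088099)]
mid [538.89244494 -97.95797878 132.        ] yaws -0.1751950137721481 -0.17665159495766145
0.165 [ 675.5187104  -124.31904745  165.        ]
0.169 [ 675.56792744 -122.9511504   169.        ]
red [ 627.53763106 -109.45347313  125.        ]
```

>>> play_rows([
  [0,[5.8,10,20],[0,0,0]],
  [0,[0,0,25],[0,0,0]],
  [0,[0,0,25],[0,0,0]],
  [0,[0,0,16],[0,0,0]],
  [0,[0,0,0],[0,0,0]],
])

```text
clock: 3.03
tcp_pos: [0.6723, -0.1263, 0.3148]
tool_rot: [-0.002, 0.77, 0.638, -0.002]
force: [-0.3, -0.2, 0.2]
finger_gap: 0.0873
gripper_force: 0.0
```

>>> play_rows([
  [1,[0,0,0],[0,0,0]],
  [1,[0,0,0],[0,0,0]],
  [1,[0,0,0],[0,0,0]],
  [1,[0,0,0],[0,0,0]],
  [1,[0,0,0],[0,0,0]],
])

```text
clock: 3.45
tcp_pos: [0.6742, -0.1248, 0.3199]
tool_rot: [0.001, 0.769, 0.64, 0.0]
force: [0.3, 0.3, -0.6]
finger_gap: 0.0615
gripper_force: 0.0
```

>>> play_rows([
  [1,[0,0,0],[0,0,0]],
  [1,[0,0,0],[0,0,0]],
  [1,[0,0,0],[0,0,0]],
  [1,[0,0,0],[0,0,0]],
])

```text
clock: 3.78
tcp_pos: [0.6741, -0.1248, 0.3188]
tool_rot: [0.0, 0.768, 0.64, -0.0]
force: [-0.2, 0.0, -0.2]
finger_gap: 0.0352
gripper_force: 0.0
```

```bash
python3 - <<'E'
from rig import *
from h import *
s=state(); print(s)
o=np.array([.538,-.097]);x=np.array([np.cos(.178),-np.sin(.178)]);p=s["tcp_pos"][:2]-o; print(p@x, p@[-x[1],x[0]])
E
```

```text
{'clock': 3.7833, 'joint_pos': array([ 0.4729987 ,  0.57155504, -0.52041616,  1.36462265,  0.28471385,
        1.27947447, -0.24204554]), 'qvel': array([-1.29612305e-03,  1.27921375e-06,  1.29203782e-03,  1.39202292e-03,
       -2.82973033e-04,  1.11188395e-04, -1.54240915e-04]), 'effort': array([ 3.29070419e-03, -7.26802325e+01, -9.30078149e+00, -3.68096244e+01,
       -6.37476076e-02,  2.09139293e-02, -9.62603626e-04]), 'tcp_pos': array([ 0.6740901 , -0.12479165,  0.318765  ]), 'tool_rot': array([ 3.28736752e-05,  7.68446478e-01,  6.39914064e-01, -1.75050130e-05]), 'force': array([-0.22541657,  0.02523702, -0.2361015 ]), 'torque': array([-0.04249851, -0.04331303, -0.04416798]), 'gripper_force': 0.0, 'finger_gap': 0.03515861934344375}
0.13886067688425563 -0.003256215412542628
```

>>> play_rows([
  [1,[2,0,0],[0,0,0]],
  [1,[0,0,0],[0,0,0]],
  [1,[0,0,0],[0,0,0]],
  [1,[0,0,0],[0,0,0]],
  [1,[0,0,0],[0,0,0]],
])

```text
clock: 4.2
tcp_pos: [0.6746, -0.1226, 0.3188]
tool_rot: [0.0, 0.768, 0.64, 0.0]
force: [1.6, 1.6, -0.5]
finger_gap: 0.0143
gripper_force: 30.0
```

>>> play_rows([
  [1,[0,-4,0],[0,0,0]],
  [1,[0,-5,0],[0,0,0]],
  [1,[0,-5,0],[0,0,0]],
  [1,[0,-5,0],[0,0,0]],
  [1,[0,-5,0],[0,0,0]],
])

```text
clock: 4.62
tcp_pos: [0.651, -0.1185, 0.3188]
tool_rot: [0.001, 0.768, 0.64, 0.001]
force: [5.4, -0.1, -4.1]
finger_gap: 0.0143
gripper_force: 30.0
```

>>> play_rows([
  [1,[0,-5,0],[0,0,0]],
  [1,[0,-5,0],[0,0,0]],
  [1,[0,-5,0],[0,0,0]],
  [1,[0,0,0],[0,0,0]],
  [1,[0,0,0],[0,0,0]],
])

```text
clock: 5.03
tcp_pos: [0.6358, -0.1157, 0.3187]
tool_rot: [-0.0, 0.768, 0.64, -0.0]
force: [-1.3, 1.0, 0.5]
finger_gap: 0.0144
gripper_force: 30.0
```

```bash
python3 - <<'E'
from rig import *
from h import *
s=state(); print(s["clock"],s["tcp_pos"],s["force"],s["finger_gap"],s["gripper_force"])
o=np.array([.538,-.097]);x=np.array([np.cos(.178),-np.sin(.178)]);p=s["tcp_pos"][:2]-o; print(p@x, p@[-x[1],x[0]])
c=capture("wrist"); d=capture("scene"); e=capture("side"); pickle.dump((s,c,d,e),open("c2.pkl","wb"))
im=c["pixels"][:,:,::-1].copy()
B=e["pixels"][:,:,::-1].copy(); A=d["pixels"][:,:,::-1].copy()
cv2.imwrite("pics/w2.png",np.vstack([tile(im,160,150,200,75,4),np.hstack([tile(A,240,190,100,75,4),tile(B,285,180,100,75,4)])]))
E
```

```text
5.0333 [ 0.6357925  -0.11570269  0.31871481] [-1.28376661  1.04760747  0.53275666] 0.014425411115147248 29.999524452723563
0.09955887998168375 -0.001091893788554611
```

View pics/w2.png

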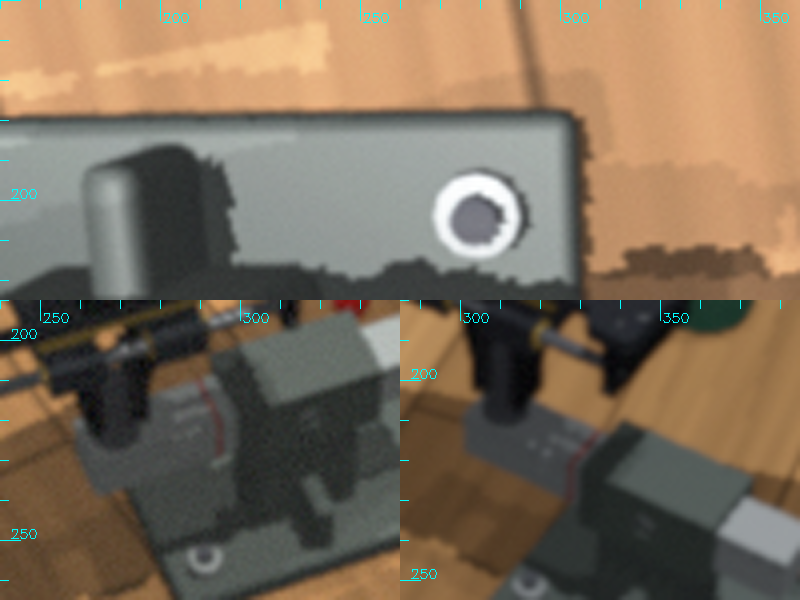

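The tiles show the red line about 8 mm short of the mouth. In the scene view it is near (291,210), with the sleeve mouth to its right, so I'll check the wrist crop lower down.

```bash
python3 - <<'E'
from h import *
s,c,d,e=pickle.load(open("c2.pkl","rb"))
im=c["pixels"][:,:,::-1].copy()
cv2.imwrite("pics/w3.png",tile(im,120,200,200,90,4))
E
```

```text
(no output)
```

View pics/w3.png

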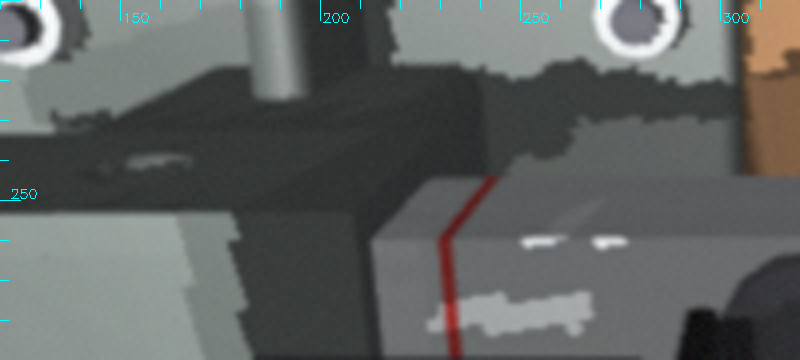

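The red line crosses the bar's top near edge at (230.8,260), and the bar enters the mouth at (213,260).

```bash
python3 - <<'E'
from h import *
s,c,d,e=pickle.load(open("c2.pkl","rb"))
x=np.array([np.cos(.178),-np.sin(.178)]);y=np.array([-x[1],x[0]])
o=np.array([.538,-.097])
for n,p,z in [("bar at mouth",(213.3,260),.124),("red",(230.8,260),.124),("sleeve corner",(209.3,253),.132)]:
    q=atz(p,z,c,s)[:2]; print(n,(q-o)@x*1e3,(q-o)@y*1e3,q)
E
```

```text
bar at mouth 39.08520344666563 15.570238893041155 [ 0.57922454 -0.08859626]
red 48.94589764473335 15.561062780964654 [ 0.58892781 -0.09035124]
sleeve corner 40.120959856653705 22.293869139902807 [ 0.58143443 -0.08216226]
```

>>> play_rows([
  [1,[0,-4,0],[0,0,0]],
  [1,[0,-3.5,0],[0,0,0]],
  [1,[0,0,0],[0,0,0]],
  [1,[0,0,0],[0,0,0]],
  [1,[0,0,0],[0,0,0]],
])

```text
clock: 5.6
tcp_pos: [0.6287, -0.1145, 0.3187]
tool_rot: [-0.0, 0.768, 0.64, -0.0]
force: [2.3, 0.1, -1.4]
finger_gap: 0.0146
gripper_force: 30.0
```

```bash
python3 - <<'E'
from rig import *
from h import *
s=state(); print(s["clock"],s["tcp_pos"],s["force"],s["finger_gap"],s["gripper_force"])
o=np.array([.538,-.097]);x=np.array([np.cos(.178),-np.sin(.178)]);p=s["tcp_pos"][:2]-o; print(p@x, p@[-x[1],x[0]])
c=capture("wrist"); pickle.dump((s,c),open("c3.pkl","wb"))
im=c["pixels"][:,:,::-1].copy()
cv2.imwrite("pics/w4.png",tile(im,150,200,160,90,5))
# predicted pixels of mouth line and of red at 41.5 on bar top near edge
y=np.array([-x[1],x[0]])
for a in (40,42,44): print(a,proj([*(o+x*a/1e3+y*.0155),.124],c,s))
E
```

```text
5.6 [ 0.62865074 -0.11445556  0.31873169] [ 2.3072407   0.09327535 -1.39252232] 0.014599848487139182 29.999525053426623
0.09230914396114151 -0.0011290021772111078
40 [227.53305071 260.06945845]
42 [231.0899175  260.06486994]
44 [234.64987276 260.06008443]
```

View pics/w4.png

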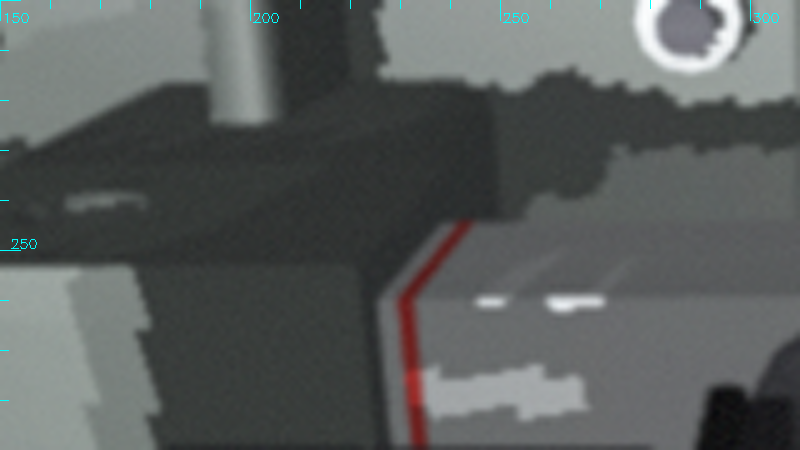

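The red line now shows about 3 mm outside the mouth at (231,259), and the post stands at 92 mm. So the hole lines up, and I'll release the post and go to the pin.

>>> play_rows([
  [0.5,[0,0,0],[0,0,0]],
  [0.5,[0,0,0],[0,0,0]],
  [0.5,[0,0,0],[0,0,0]],
  [0.5,[0,0,0],[0,0,0]],
  [0.5,[0,0,-5],[0,0,0]],
])

```text
clock: 6.07
tcp_pos: [0.6284, -0.1145, 0.323]
tool_rot: [-0.001, 0.768, 0.64, -0.001]
force: [-0.2, -0.8, -0.5]
finger_gap: 0.0388
gripper_force: 0.0
```

>>> play_rows([
  [0.58,[0,0,-25],[0,0,0]],
  [0.58,[0,0,-30],[0,0,0]],
  [0.58,[0,0,-22],[0,0,0.12]],
  [0.58,[0,0,0],[0,0,0.12]],
  [0.58,[0,0,0],[0,0,0.12]],
])

```text
clock: 6.48
tcp_pos: [0.629, -0.1143, 0.4032]
tool_rot: [0.001, 0.872, 0.489, 0.001]
force: [-0.7, 0.9, 0.0]
finger_gap: 0.0371
gripper_force: 0.0
```

>>> play_rows([
  [0.58,[0,0,0],[0,0,0.122]],
  [0.58,[0,0,0],[0,0,0.122]],
  [0.58,[0,0,0],[0,0,0.122]],
  [0.58,[0,0,0],[0,0,0.122]],
  [0.58,[0,0,0],[0,0,0.122]],
])

```text
clock: 6.9
tcp_pos: [0.6287, -0.1143, 0.4012]
tool_rot: [0.0, 0.979, 0.205, 0.0]
force: [-0.0, 0.3, -0.6]
finger_gap: 0.0364
gripper_force: 0.0
```

>>> play_rows([
  [0.58,[0,0,0],[0,0,0.122]],
  [0.58,[3,-35,0],[0,0,0]],
  [0.58,[3,-35,0],[0,0,0]],
  [0.58,[3,-35,0],[0,0,0]],
  [0.58,[3,-35,0],[0,0,0]],
])

```text
clock: 7.32
tcp_pos: [0.5987, 0.0245, 0.4013]
tool_rot: [0.0, 0.989, 0.148, 0.0]
force: [0.2, 0.7, -0.9]
finger_gap: 0.0369
gripper_force: 0.0
```

>>> play_rows([
  [0.58,[3,-35,0],[0,0,0]],
  [0.58,[3,-35,0],[0,0,0]],
  [0.58,[3,-35,0],[0,0,0]],
  [0.58,[3,-35,0],[0,0,0]],
  [0.58,[3,-35,0],[0,0,0]],
])

```text
clock: 7.73
tcp_pos: [0.5617, 0.1963, 0.4014]
tool_rot: [0.0, 0.989, 0.148, 0.0]
force: [0.9, 0.6, 0.1]
finger_gap: 0.0364
gripper_force: 0.0
```

>>> play_rows([
  [0.58,[3,-35,0],[0,0,0]],
  [0.58,[3,-35,0],[0,0,0]],
  [0.58,[0,-34,0],[0,0,0]],
  [0.58,[0,0,0],[0,0,0]],
  [0.58,[0,0,0],[0,0,0]],
])

```text
clock: 8.15
tcp_pos: [0.5364, 0.2983, 0.4012]
tool_rot: [-0.0, 0.989, 0.15, -0.0]
force: [-0.2, -1.4, -0.5]
finger_gap: 0.0369
gripper_force: 0.0
```

```bash
python3 - <<'E'
from rig import *
from h import *
s=state(); c=capture("wrist"); pickle.dump((s,c),open("c4.pkl","wb"))
print(s["clock"],s["tcp_pos"],s["force"],s["finger_gap"],s["joint_pos"])
for P in ([.5693,.1872,.05],[.5494,.2492,.05],[.5376,.2896,.05],[.5333,.3045,.05]): print(proj(P,c,s))
plan(s,[.5358,.2953,.24],-1.27)
im=c["pixels"][:,:,::-1].copy()
u,v=np.min([proj(P,c,s) for P in ([.5693,.1872,.05],[.5333,.3045,.05])],0).astype(int)
print(u,v); cv2.imwrite("pics/w5.png",tile(im,max(0,min(u-30,480)),max(0,min(v-50,360)),160,120,5))
E
```

```text
8.15 [0.53642639 0.29828315 0.40115155] [-0.17400247 -1.40787773 -0.50321495] 0.03690361785644306 [-0.12555579  0.36763898 -0.58736644  1.47312623  0.20421019  1.36210038
 -1.99367828]
[435.36313591 226.33022958]
[372.22276848 226.74433272]
[331.15503396 225.98540596]
[315.99480865 225.66378301]
turn [-0.0009 -0.0001  0.0006] shift before [ -1.5   2.8 161.1] after turn [ -1.5   2.7 161.2]
315 225
```

View pics/w5.png

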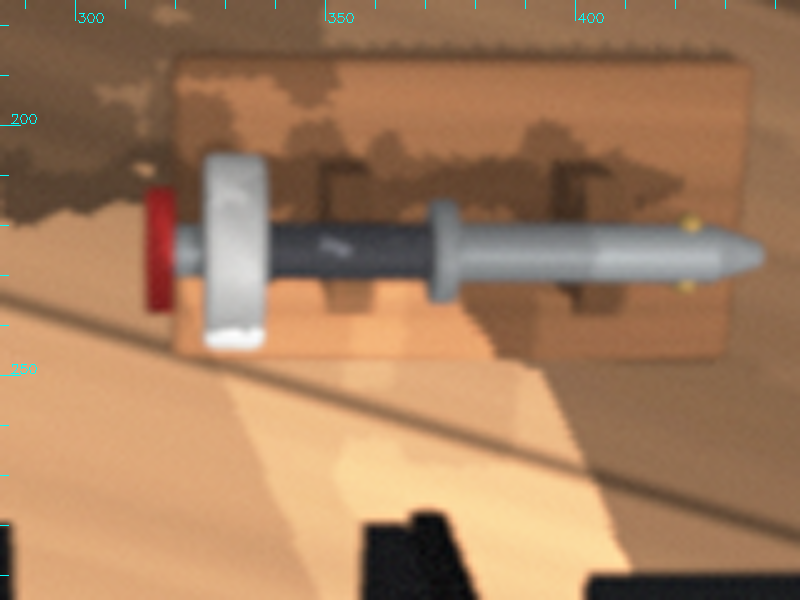

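The wrist crop shows the tip at (438,226), the collar's seat at (377,225), the handle centre at (332,225) and the button face at (314.2,225).

```bash
python3 - <<'E'
from h import *
s,c=pickle.load(open("c4.pkl","rb"))
P=[atz(p,.05,c,s)*1e3 for p in [(438,226),(376.7,225.2),(332.2,225),(314.2,225)]]
print(np.round(P,1),[np.linalg.norm(P[i]-P[i+1]) for i in range(3)])
v=P[0]-P[3]; yaw=np.arctan2(v[1],v[0]); print("yaw",yaw)
u=v/np.linalg.norm(v); h=(P[2]+P[3]+18*u+P[0]-108*u)/3; print("handle",h)
t=h-6*u; plan(s,[t[0]/1e3,t[1]/1e3,.24],yaw)
E
```

```text
[[570.4 184.7  50. ]
 [552.3 245.4  50. ]
 [538.9 288.9  50. ]
 [533.4 306.5  50. ]] [np.float64(63.30224975192382), np.float64(45.54350003863309), np.float64(18.39550170421543)]
yaw -1.2755396864961799
handle [538.85951382 288.72610147  50.        ]
turn [-0.0009 -0.0001  0.0061] shift before [ -0.5   4.  161.1] after turn [ -0.5   3.9 161.2]
```

>>> play_rows([
  [0.58,[-0.5,4,31],[0,0,0.006]],
  [0.58,[0,0,35],[0,0,0]],
  [0.58,[0,0,35],[0,0,0]],
  [0.58,[0,0,20],[0,0,0]],
  [0.58,[0,0,0],[0,0,0]],
])

```text
clock: 8.62
tcp_pos: [0.5381, 0.289, 0.275]
tool_rot: [0.002, 0.99, 0.144, -0.003]
force: [-0.2, 0.4, -0.3]
finger_gap: 0.0369
gripper_force: 0.0
```

>>> play_rows([
  [0.58,[0,0,20],[0,0,0]],
  [0.58,[0,0,15],[0,0,0]],
  [0.58,[0,0,5],[0,0,0]],
  [0.58,[0,0,0],[0,0,0]],
  [0.58,[0,0,0],[0,0,0]],
])

```text
clock: 9.03
tcp_pos: [0.5391, 0.2916, 0.2412]
tool_rot: [-0.0, 0.99, 0.144, 0.001]
force: [0.1, 0.2, 0.2]
finger_gap: 0.0365
gripper_force: 0.0
```

```bash
python3 - <<'E'
from rig import *
from h import *
s=state(); print(s["clock"],s["tcp_pos"],s["force"],s["finger_gap"])
u=np.array([np.cos(-1.2755),np.sin(-1.2755)]);w=np.array([-u[1],u[0]])
p=s["tcp_pos"][:2]-[.53886,.28873]; print("along",p@u*1e3,"side",p@w*1e3); plan(s,s["tcp_pos"],-1.2755)
E
```

```text
9.0333 [0.53912662 0.29164154 0.24122593] [0.102801   0.20318588 0.19542174] 0.036451454885732065
along -2.707918745471671 side 1.1024075746367004
turn [ 0.     -0.0015 -0.0053] shift before [0. 0. 0.] after turn [0. 0. 0.]
```

>>> play_rows([
  [0.58,[-1,-3,1],[0,0,-0.005]],
  [0.58,[0,0,0],[0,0,0]],
  [0.58,[0,0,0],[0,0,0]],
])

```text
clock: 9.28
tcp_pos: [0.5366, 0.2949, 0.2396]
tool_rot: [-0.0, 0.989, 0.148, 0.001]
force: [0.4, 0.1, -0.2]
finger_gap: 0.0366
gripper_force: 0.0
```

>>> play_rows([
  [1,[0,0,0],[0,0,0]],
  [1,[0,0,0],[0,0,0]],
  [1,[0,0,0],[0,0,0]],
  [1,[0,0,0],[0,0,0]],
  [1,[0,0,0],[0,0,0]],
])

```text
clock: 9.7
tcp_pos: [0.5368, 0.2942, 0.2387]
tool_rot: [0.0, 0.989, 0.147, 0.0]
force: [0.8, 0.2, -0.3]
finger_gap: 0.0172
gripper_force: 30.0
```

>>> play_rows([
  [1,[0,0,0],[0,0,0]],
  [1,[0,0,0],[0,0,0]],
  [1,[0,0,0],[0,0,0]],
])

```text
clock: 9.95
tcp_pos: [0.5367, 0.2943, 0.2387]
tool_rot: [0.0, 0.989, 0.147, 0.0]
force: [1.8, -1.4, -0.6]
finger_gap: 0.0176
gripper_force: 30.0
```

```bash
python3 - <<'E'
from rig import *
from h import *
s=state(); print(s["clock"],s["tcp_pos"],s["force"],s["finger_gap"],s["gripper_force"])
u=np.array([np.cos(-1.2755),np.sin(-1.2755)]);w=np.array([-u[1],u[0]])
p=s["tcp_pos"][:2]-[.53886,.28873]; print("along",p@u*1e3,"side",p@w*1e3); plan(s,s["tcp_pos"],-1.2755)
E
```

```text
9.95 [0.53672966 0.2943146  0.23870152] [ 1.8312932  -1.42444442 -0.57084507] 0.017644936697478145 30.015928745269775
along -5.962855351952185 side -0.41288223246819133
turn [ 0.0004 -0.      0.0003] shift before [0. 0. 0.] after turn [0. 0. 0.]
```

>>> play_rows([
  [1,[0,0,-5],[0,0,0]],
  [1,[0,0,-10],[0,0,0]],
  [1,[0,0,-15],[0,0,0]],
  [1,[0,0,-15],[0,0,0]],
  [1,[0,0,-15],[0,0,0]],
])

```text
clock: 10.37
tcp_pos: [0.5363, 0.2949, 0.3002]
tool_rot: [-0.0, 0.989, 0.148, -0.0]
force: [0.2, -0.2, -2.9]
finger_gap: 0.0174
gripper_force: 30.0
```

>>> play_rows([
  [1,[0,0,0],[0,0,0.08]],
  [1,[0,0,0],[0,0,0.1]],
  [1,[0,0,0],[0,0,0.1]],
  [1,[0,0,0],[0,0,0.1]],
  [1,[0,0,0],[0,0,0.093]],
])

```text
clock: 10.78
tcp_pos: [0.5364, 0.2949, 0.2996]
tool_rot: [-0.0, 0.996, -0.091, 0.0]
force: [-0.7, 0.3, -1.8]
finger_gap: 0.0177
gripper_force: 30.0
```

>>> play_rows([
  [1,[4,12,0],[0,0,0]],
  [1,[7,23,0],[0,0,0]],
  [1,[7,23,0],[0,0,0]],
  [1,[7,23,0],[0,0,0]],
  [1,[7,23,0],[0,0,0]],
])

```text
clock: 11.2
tcp_pos: [0.5498, 0.1846, 0.2993]
tool_rot: [0.0, 0.996, -0.087, 0.0]
force: [0.6, 0.1, -2.9]
finger_gap: 0.0176
gripper_force: 30.0
```

>>> play_rows([
  [1,[7,23,0],[0,0,0]],
  [1,[7,23,0],[0,0,0]],
  [1,[7,23,0],[0,0,0]],
  [1,[7,23,0],[0,0,0]],
  [1,[7,23,0],[0,0,0]],
])

```text
clock: 11.62
tcp_pos: [0.5638, 0.0652, 0.2994]
tool_rot: [0.0, 0.996, -0.087, 0.0]
force: [0.7, 0.5, -1.6]
finger_gap: 0.0177
gripper_force: 30.0
```

>>> play_rows([
  [1,[4,12,0],[0,0,0]],
  [1,[0,0,0],[0,0,0]],
  [1,[0,0,0],[0,0,0]],
  [1,[0,0,0],[0,0,0]],
])

```text
clock: 11.95
tcp_pos: [0.5656, 0.0558, 0.299]
tool_rot: [-0.0, 0.996, -0.087, 0.0]
force: [-0.6, 1.2, -2.6]
finger_gap: 0.0174
gripper_force: 30.0
```

```bash
python3 - <<'E'
from rig import *
from h import *
s=state(); w=capture("wrist"); a=capture("scene"); b=capture("side"); pickle.dump((s,w,a,b),open("c5.pkl","wb"))
print(s["clock"],s["tcp_pos"],s["force"],s["finger_gap"],s["gripper_force"])
plan(s,[.5647,.0537,.2987],-1.7488)
Y=np.array([.177,.984,0]);H=np.array([.5419,-.0753,.11])
for n,P in [("hole",H),("tip exp",H+Y*.02),("collar exp",H+Y*.083)]: print(n,proj(P,w,s),proj(P,a),proj(P,b))
W,A,B=[i["pixels"][:,:,::-1].copy() for i in (w,a,b)]
u,v=(int(t) for t in proj(H,w,s)); ua,va=(int(t) for t in proj(H+Y*.03,a)); ub,vb=(int(t) for t in proj(H+Y*.03,b))
cv2.imwrite("pics/w6.png",np.vstack([tile(W,min(max(u-110,0),440),min(max(v-40,0),405),200,75,4),np.hstack([tile(A,ua-50,va-37,100,75,4),tile(B,ub-50,vb-37,100,75,4)])]))
E
```

```text
11.95 [0.56557684 0.05577018 0.29896985] [-0.59224087  1.20517215 -2.64859674] 0.017357188640392485 29.99711662530899
turn [-0.0008  0.      0.0032] shift before [-0.5  2.2  0.3] after turn [-0.5  2.2  0.3]
hole [557.86498825 291.10360857] [317.08850298 219.78054041] [344.73738502 235.96667786]
tip exp [524.05353913 291.290015  ] [320.81117716 226.9208603 ] [339.77639046 242.02417631]
collar exp [413.64363392 291.50855177] [332.96077136 250.22033971] [323.38738326 262.02174926]
```

View pics/w6.png

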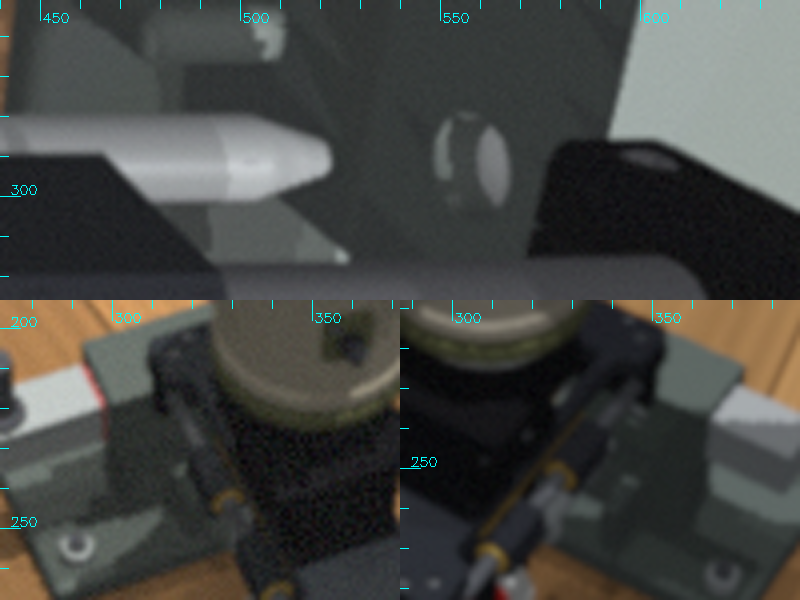

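The wrist tile puts the pin tip at (523,291) and the hole's centre at (558,291). Both match the predicted pixels to within about 1 px, so the pin is in line and I'll push in gradually.

>>> play_rows([
  [1,[-0.5,5,0],[0,0,0.003]],
  [1,[0,5,0],[0,0,0]],
  [1,[0,5,0],[0,0,0]],
  [1,[0,4,0],[0,0,0]],
  [1,[0,3,0],[0,0,0]],
])

```text
clock: 12.52
tcp_pos: [0.5613, 0.0322, 0.2987]
tool_rot: [0.0, 0.996, -0.09, 0.0]
force: [-0.6, -0.4, -1.2]
finger_gap: 0.0176
gripper_force: 30.0
```

>>> play_rows([
  [1,[0,2,0],[0,0,0]],
  [1,[0,2,0],[0,0,0]],
  [1,[0,2,0],[0,0,0]],
  [1,[0,2,0],[0,0,0]],
])

```text
clock: 12.85
tcp_pos: [0.5599, 0.0251, 0.2988]
tool_rot: [-0.0, 0.996, -0.09, 0.0]
force: [-1.0, -0.0, -1.2]
finger_gap: 0.0172
gripper_force: 30.0
```

```bash
cat > st.py <<'E'
from rig import *
from h import *
s=state(); Y=np.array([.177,.984]);X=np.array([.984,-.177]);H=np.array([.5419,-.0753])
p=s["tcp_pos"][:2]-H; f=s["force"]
print("t",round(s["clock"],2),"collar y",round(p@Y*1e3-48,2),"x",round(p@X*1e3+.4,2),"z",round(s["tcp_pos"][2]*1e3-298.7,2),"F x,y,z",np.round([f[:2]@X,f[:2]@Y,f[2]],1),"gap",round(s["finger_gap"]*1e3,2),"grip",round(s["gripper_force"],1),"torque",np.round(s["torque"],2))
plan(s,s["tcp_pos"],-1.7488)
E
python3 st.py
```

```text
t 12.85 collar y 54.01 x 0.34 z 0.07 F x,y,z [-1.  -0.2 -1.2] gap 17.24 grip 30.0 torque [ 0.1  -0.02  0.06]
turn [-0.     -0.0001 -0.002 ] shift before [0. 0. 0.] after turn [0. 0. 0.]
```

>>> play_rows([
  [1,[0,2,0],[0,0,0]],
  [1,[0,2,0],[0,0,0]],
  [1,[0,2,0],[0,0,0]],
])

```text
clock: 13.1
tcp_pos: [0.5588, 0.0192, 0.2987]
tool_rot: [-0.0, 0.996, -0.09, -0.0]
force: [-0.6, 0.9, -2.3]
finger_gap: 0.0176
gripper_force: 30.0
```

>>> play_rows([
  [1,[0,2,0],[0,0,0]],
  [1,[0,2,0],[0,0,0]],
  [1,[0,2,0],[0,0,0]],
])

```text
clock: 13.35
tcp_pos: [0.5579, 0.0154, 0.299]
tool_rot: [-0.002, 0.996, -0.089, 0.0]
force: [1.8, 11.7, -1.5]
finger_gap: 0.0174
gripper_force: 30.0
```

```bash
python3 st.py
```

```text
t 13.35 collar y 44.11 x 0.08 z 0.32 F x,y,z [-0.3 11.8 -1.5] gap 17.39 grip 30.0 torque [ 3.14 -0.37 -0.04]
turn [-0.0035 -0.0005 -0.0003] shift before [0. 0. 0.] after turn [0. 0. 0.]
```

>>> play_rows([
  [1,[0,1,0],[0,0,0]],
  [1,[0,0,0],[0,0,0]],
])

```text
clock: 13.52
tcp_pos: [0.5577, 0.0147, 0.299]
tool_rot: [-0.002, 0.996, -0.089, 0.0]
force: [0.5, 9.1, -1.9]
finger_gap: 0.0172
gripper_force: 30.0
```

```bash
python3 st.py
```

```text
t 13.52 collar y 43.33 x 0.01 z 0.33 F x,y,z [-1.1  9.  -1.9] gap 17.24 grip 30.0 torque [ 2.47 -0.13 -0.09]
turn [-0.0036 -0.0004  0.    ] shift before [0. 0. 0.] after turn [0. 0. 0.]
```

Moving at 9 N. I'll continue in short calls.

>>> play_rows([
  [1,[0,1,0],[0,0,0]],
  [1,[0,1,0],[0,0,0]],
  [1,[0,1,0],[0,0,0]],
])

```text
clock: 13.77
tcp_pos: [0.5572, 0.0125, 0.2991]
tool_rot: [-0.002, 0.996, -0.088, 0.0]
force: [1.8, 11.6, -3.0]
finger_gap: 0.0171
gripper_force: 30.0
```

>>> play_rows([
  [1,[0,1,0],[0,0,0]],
  [1,[0,1,0],[0,0,0]],
  [1,[0,1,0],[0,0,0]],
])

```text
clock: 14.02
tcp_pos: [0.5567, 0.0095, 0.2991]
tool_rot: [-0.002, 0.996, -0.088, 0.0]
force: [1.5, 11.4, -1.3]
finger_gap: 0.0171
gripper_force: 30.0
```

```bash
python3 st.py
```

```text
t 14.02 collar y 38.06 x -0.08 z 0.4 F x,y,z [-0.5 11.5 -1.3] gap 17.08 grip 30.0 torque [ 2.95 -0.22 -0.1 ]
turn [-0.0043 -0.0005  0.0009] shift before [0. 0. 0.] after turn [0. 0. 0.]
```

>>> play_rows([
  [1,[0,1,0],[0,0,0]],
  [1,[0,1,0],[0,0,0]],
  [1,[0,1,0],[0,0,0]],
  [1,[0,1,0],[0,0,0]],
  [1,[0,1,0],[0,0,0]],
])

```text
clock: 14.43
tcp_pos: [0.5558, 0.0046, 0.2991]
tool_rot: [-0.002, 0.996, -0.088, 0.0]
force: [0.7, 11.5, -2.1]
finger_gap: 0.0172
gripper_force: 30.0
```

>>> play_rows([
  [1,[0,1,0],[0,0,0]],
  [1,[0,1,0],[0,0,0]],
  [1,[0,1,0],[0,0,0]],
  [1,[0,1,0],[0,0,0]],
  [1,[0,1,0],[0,0,0]],
])

```text
clock: 14.85
tcp_pos: [0.5549, -0.0003, 0.299]
tool_rot: [-0.002, 0.996, -0.088, 0.0]
force: [0.4, 10.7, -2.9]
finger_gap: 0.0173
gripper_force: 30.0
```

```bash
python3 st.py
```

```text
t 14.85 collar y 28.05 x -0.12 z 0.33 F x,y,z [-1.5 10.6 -2.9] gap 17.28 grip 30.0 torque [ 2.99 -0.19 -0.09]
turn [-0.0043 -0.0003  0.0009] shift before [0. 0. 0.] after turn [0. 0. 0.]
```

>>> play_rows([
  [1,[0,1,0],[0,0,0]],
  [1,[0,1,0],[0,0,0]],
  [1,[0,1,0],[0,0,0]],
  [1,[0,1,0],[0,0,0]],
])

```text
clock: 15.18
tcp_pos: [0.5541, -0.0043, 0.299]
tool_rot: [-0.002, 0.996, -0.088, 0.0]
force: [1.1, 12.3, -2.1]
finger_gap: 0.0172
gripper_force: 30.0
```

>>> play_rows([
  [1,[0,1,0],[0,0,0]],
  [1,[0,1,0],[0,0,0]],
])

```text
clock: 15.35
tcp_pos: [0.5538, -0.0063, 0.299]
tool_rot: [-0.002, 0.996, -0.088, 0.0]
force: [0.2, 11.7, -2.8]
finger_gap: 0.0174
gripper_force: 30.0
```

```bash
python3 st.py
```

```text
t 15.35 collar y 22.01 x -0.13 z 0.28 F x,y,z [-1.9 11.5 -2.8] gap 17.41 grip 30.0 torque [ 3.03 -0.15 -0.04]
turn [-0.0042 -0.0001  0.0008] shift before [0. 0. 0.] after turn [0. 0. 0.]
```

>>> play_rows([
  [1,[0,1,0],[0,0,0]],
  [1,[0,1,0],[0,0,0]],
  [1,[0,1,0],[0,0,0]],
  [1,[0,1,0],[0,0,0]],
  [1,[0,1,0],[0,0,0]],
])

```text
clock: 15.77
tcp_pos: [0.5529, -0.0112, 0.299]
tool_rot: [-0.002, 0.996, -0.088, 0.0]
force: [0.5, 11.9, -2.2]
finger_gap: 0.017
gripper_force: 30.1
```

```bash
python3 st.py
```

```text
t 15.77 collar y 16.99 x -0.13 z 0.27 F x,y,z [-1.6 11.8 -2.2] gap 17.05 grip 30.1 torque [ 2.94 -0.16 -0.05]
turn [-0.0041 -0.0001  0.0008] shift before [0. 0. 0.] after turn [0. 0. 0.]
```

>>> play_rows([
  [1,[0,1,0],[0,0,0]],
  [1,[0,1,0],[0,0,0]],
  [1,[0,1,0],[0,0,0]],
  [1,[0,1,0],[0,0,0]],
  [1,[0,1,0],[0,0,0]],
])

```text
clock: 16.18
tcp_pos: [0.552, -0.0161, 0.2989]
tool_rot: [-0.002, 0.996, -0.088, 0.0]
force: [1.4, 10.0, -4.4]
finger_gap: 0.0175
gripper_force: 30.0
```

>>> play_rows([
  [1,[0,1,0],[0,0,0]],
  [1,[0,1,0],[0,0,0]],
  [1,[0,1,0],[0,0,0]],
  [1,[0,1,0],[0,0,0]],
  [1,[0,1,0],[0,0,0]],
])

```text
clock: 16.6
tcp_pos: [0.5511, -0.0215, 0.2988]
tool_rot: [-0.002, 0.996, -0.089, 0.0]
force: [1.3, 9.7, -3.7]
finger_gap: 0.0171
gripper_force: 30.0
```

>>> play_rows([
  [1,[0,0.5,0],[0,0,0]],
  [1,[0,0.5,0],[0,0,0]],
  [1,[0,0.5,0],[0,0,0]],
  [1,[0,0.5,0],[0,0,0]],
])

```text
clock: 16.93
tcp_pos: [0.5508, -0.0235, 0.2988]
tool_rot: [-0.002, 0.996, -0.089, 0.0]
force: [1.1, 9.1, -2.7]
finger_gap: 0.017
gripper_force: 30.0
```

```bash
python3 st.py
```

```text
t 16.93 collar y 4.54 x -0.06 z 0.08 F x,y,z [-0.5  9.1 -2.7] gap 17.03 grip 30.0 torque [ 2.51 -0.33 -0.03]
turn [-0.0035 -0.      0.0004] shift before [0. 0. 0.] after turn [0. 0. 0.]
```

>>> play_rows([
  [1,[0,0.5,0],[0,0,0]],
  [1,[0,0.5,0],[0,0,0]],
])

```text
clock: 17.1
tcp_pos: [0.5506, -0.0244, 0.2988]
tool_rot: [-0.002, 0.996, -0.089, 0.0]
force: [1.5, 10.0, -4.7]
finger_gap: 0.0176
gripper_force: 30.0
```

>>> play_rows([
  [1,[0,0.5,0],[0,0,0]],
  [1,[0,0.3,0],[0,0,0]],
])

```text
clock: 17.27
tcp_pos: [0.5504, -0.0253, 0.2988]
tool_rot: [-0.002, 0.996, -0.089, 0.0]
force: [0.5, 9.9, -3.5]
finger_gap: 0.0175
gripper_force: 30.0
```

```bash
python3 st.py
```

```text
t 17.27 collar y 2.74 x -0.06 z 0.09 F x,y,z [-1.2  9.8 -3.5] gap 17.46 grip 30.0 torque [ 2.52 -0.34 -0.05]
turn [-0.0035 -0.0001  0.0004] shift before [0. 0. 0.] after turn [0. 0. 0.]
```

>>> play_rows([
  [1,[0,0.5,0],[0,0,0]],
  [1,[0,0.5,0],[0,0,0]],
])

```text
clock: 17.43
tcp_pos: [0.5503, -0.0262, 0.2988]
tool_rot: [-0.002, 0.996, -0.089, 0.0]
force: [0.9, 10.3, -3.6]
finger_gap: 0.0175
gripper_force: 30.0
```

```bash
python3 st.py
```

```text
t 17.43 collar y 1.77 x -0.06 z 0.08 F x,y,z [-1.  10.3 -3.6] gap 17.46 grip 30.0 torque [ 2.55 -0.35 -0.05]
turn [-0.0035 -0.0001  0.0004] shift before [0. 0. 0.] after turn [0. 0. 0.]
```

>>> play_rows([
  [1,[0,0.5,0],[0,0,0]],
  [1,[0,0.5,0],[0,0,0]],
])

```text
clock: 17.6
tcp_pos: [0.5501, -0.0272, 0.2988]
tool_rot: [-0.002, 0.996, -0.089, 0.0]
force: [1.3, 8.9, -3.1]
finger_gap: 0.0175
gripper_force: 30.0
```

```bash
python3 st.py
```

```text
t 17.6 collar y 0.75 x -0.05 z 0.06 F x,y,z [-0.3  9.  -3.1] gap 17.49 grip 30.0 torque [ 2.58 -0.3  -0.02]
turn [-0.0035 -0.0001  0.0004] shift before [0. 0. 0.] after turn [0. 0. 0.]
```

>>> play_rows([
  [1,[0,0.5,0],[0,0,0]],
  [1,[0,0.5,0],[0,0,0]],
])

```text
clock: 17.77
tcp_pos: [0.5499, -0.0282, 0.2988]
tool_rot: [-0.002, 0.996, -0.089, 0.0]
force: [1.7, 10.2, -3.1]
finger_gap: 0.017
gripper_force: 30.0
```

```bash
python3 st.py
```

```text
t 17.77 collar y -0.27 x -0.04 z 0.07 F x,y,z [-0.1 10.4 -3.1] gap 17.05 grip 30.0 torque [ 2.5  -0.24 -0.05]
turn [-0.0035 -0.0001  0.0004] shift before [0. 0. 0.] after turn [0. 0. 0.]
```

>>> play_rows([
  [1,[0,0.5,0],[0,0,0]],
  [1,[0,0.5,0],[0,0,0]],
])

```text
clock: 17.93
tcp_pos: [0.5497, -0.0292, 0.2988]
tool_rot: [-0.002, 0.996, -0.089, 0.0]
force: [1.7, 9.4, -3.8]
finger_gap: 0.0172
gripper_force: 30.0
```

```bash
python3 st.py
```

```text
t 17.93 collar y -1.28 x -0.05 z 0.07 F x,y,z [ 0.   9.6 -3.8] gap 17.24 grip 30.0 torque [ 2.58 -0.33 -0.07]
turn [-0.0034 -0.      0.0004] shift before [0. 0. 0.] after turn [0. 0. 0.]
```

>>> play_rows([
  [1,[0,0.5,0],[0,0,0]],
  [1,[0,0.5,0],[0,0,0]],
])

```text
clock: 18.1
tcp_pos: [0.5496, -0.0295, 0.2988]
tool_rot: [-0.002, 0.996, -0.088, 0.0]
force: [2.2, 13.9, -4.0]
finger_gap: 0.0171
gripper_force: 30.0
```

```bash
python3 st.py
```

```text
t 18.1 collar y -1.54 x -0.1 z 0.1 F x,y,z [-0.3 14.1 -4. ] gap 17.14 grip 30.0 torque [ 3.37 -0.5  -0.07]
turn [-0.0046 -0.0002  0.001 ] shift before [0. 0. 0.] after turn [0. 0. 0.]
```

The push force stepped up to 14 N with almost no travel, so the collar is seated. I'll let the button out now.

>>> play_rows([
  [0.58,[0,0,0],[0,0,0]],
  [0.58,[0,0,0],[0,0,0]],
  [0.58,[0,0,0],[0,0,0]],
  [0.58,[0,0,0],[0,0,0]],
])

```text
clock: 18.43
tcp_pos: [0.5494, -0.0316, 0.2989]
tool_rot: [-0.001, 0.996, -0.089, 0.0]
force: [0.4, 4.4, -1.0]
finger_gap: 0.0339
gripper_force: 1.9
```

```bash
python3 st.py; python3 - <<'E'
from rig import *
from h import *
s=state(); w=capture("wrist"); pickle.dump((s,w),open("c6.pkl","wb"))
H=np.array([.5419,-.0753,.11]);Y=np.array([.177,.984,0])
for k in (0,.027,.045,.063): print(k,proj(H+Y*k,w,s))
W=w["pixels"][:,:,::-1].copy(); cv2.imwrite("pics/w7.png",tile(W,310,230,240,75,3))
E
```

```text
t 18.43 collar y -3.64 x 0.08 z 0.17 F x,y,z [-0.3  4.4 -1. ] gap 33.9 grip 1.9 torque [ 0.89  0.07 -0.  ]
turn [-0.0011 -0.0001 -0.0007] shift before [0. 0. 0.] after turn [0. 0. 0.]
0 [403.44753287 290.62102105]
0.027 [354.81789489 290.69162068]
0.045 [322.28025677 290.6845968 ]
0.063 [289.75062591 290.63443356]
```

View pics/w7.png

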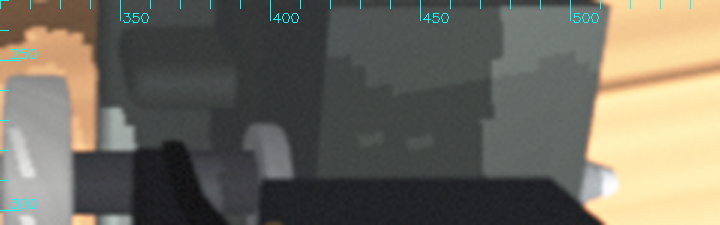

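The picture shows the pin's tip out beyond the far wall at (513,290) and the collar at the sleeve. The rear finger still rests on the cap at 4 N, so I'll back off 4 mm.

>>> play_rows([
  [0.58,[0,-2,0],[0,0,0]],
  [0.58,[0,-3,0],[0,0,0]],
  [0.58,[0,0,0],[0,0,0]],
  [0.58,[0,0,0],[0,0,0]],
  [0.58,[0,0,0],[0,0,0]],
])

```text
clock: 18.9
tcp_pos: [0.5503, -0.0281, 0.2988]
tool_rot: [0.0, 0.996, -0.09, 0.0]
force: [-0.2, -0.7, 0.5]
finger_gap: 0.0367
gripper_force: 0.0
```

```bash
python3 st.py; python3 - <<'E'
from rig import *
from h import *
s0,w0=pickle.load(open("c6.pkl","rb"))
for n in ("w","side","scene"):
    pass
b=capture("scene"); a=capture("side"); w=capture("wrist"); pickle.dump((state(),w,a,b),open("c7.pkl","wb"))
E
```

```text
t 18.9 collar y -0.09 x 0.36 z 0.14 F x,y,z [-0.  -0.7  0.5] gap 36.66 grip 0.0 torque [-0.02  0.05  0.02]
turn [ 0.0005 -0.0004 -0.0026] shift before [0. 0. 0.] after turn [0. 0. 0.]
```

>>> play_rows([
  [0.58,[0,-3,0],[0,0,0]],
  [0.58,[0,-3,0],[0,0,0]],
  [0.58,[0,-2,0],[0,0,0]],
  [0.58,[0,-0.5,0],[0,0,0]],
  [0.58,[0,0,0],[0,0,0]],
])

```text
clock: 19.47
tcp_pos: [0.5518, -0.0192, 0.2987]
tool_rot: [0.0, 0.996, -0.09, 0.0]
force: [-0.3, 0.2, 0.2]
finger_gap: 0.0366
gripper_force: 0.0
```

>>> play_rows([
  [0.58,[0,-0.5,0],[0,0,0]],
  [0.58,[0,-0.5,0],[0,0,0]],
  [0.58,[0,0,0],[0,0,0]],
])

```text
clock: 19.72
tcp_pos: [0.5519, -0.0189, 0.2987]
tool_rot: [0.0, 0.996, -0.09, -0.0]
force: [-0.3, -2.9, -0.6]
finger_gap: 0.0366
gripper_force: 1.7
```

```bash
python3 st.py
```

```text
t 19.72 collar y 9.23 x 0.29 z -0.02 F x,y,z [ 0.2 -2.9 -0.6] gap 36.56 grip 1.7 torque [-0.75  0.2  -0.  ]
turn [ 0.0008  0.0001 -0.0028] shift before [0. 0. 0.] after turn [0. 0. 0.]
```

>>> play_rows([
  [0.58,[0,-0.5,0],[0,0,0]],
  [0.58,[0,-0.5,0],[0,0,0]],
])

```text
clock: 19.88
tcp_pos: [0.552, -0.0187, 0.2986]
tool_rot: [0.001, 0.996, -0.091, -0.0]
force: [-1.6, -6.7, -0.5]
finger_gap: 0.0366
gripper_force: 3.9
```

```bash
python3 st.py
```

```text
t 19.88 collar y 9.52 x 0.32 z -0.1 F x,y,z [-0.4 -6.9 -0.5] gap 36.63 grip 3.9 torque [-1.66  0.36  0.07]
turn [ 0.0019  0.0003 -0.0035] shift before [0. 0. 0.] after turn [0. 0. 0.]
```

>>> play_rows([
  [0.58,[0,-0.5,0],[0,0,0]],
  [0.58,[0,-0.5,0],[0,0,0]],
])

```text
clock: 20.05
tcp_pos: [0.5521, -0.0184, 0.2985]
tool_rot: [0.001, 0.996, -0.091, -0.0]
force: [-2.0, -10.2, -1.0]
finger_gap: 0.0367
gripper_force: 5.1
```

```bash
python3 st.py
```

```text
t 20.05 collar y 9.77 x 0.35 z -0.22 F x,y,z [ -0.2 -10.3  -1. ] gap 36.67 grip 5.1 torque [-2.21  0.47  0.01]
turn [ 0.0029  0.0006 -0.0042] shift before [0. 0. 0.] after turn [0. 0. 0.]
```

>>> play_rows([
  [0.58,[0,-0.4,0],[0,0,0]],
  [0.58,[0,-0.3,0],[0,0,0]],
])

```text
clock: 20.22
tcp_pos: [0.5521, -0.0181, 0.2984]
tool_rot: [0.002, 0.996, -0.091, -0.001]
force: [-2.8, -10.7, -1.1]
finger_gap: 0.0366
gripper_force: 5.6
```

```bash
python3 st.py
```

```text
t 20.22 collar y 10.07 x 0.34 z -0.3 F x,y,z [ -0.9 -11.   -1.1] gap 36.55 grip 5.6 torque [-2.42  0.53 -0.02]
turn [ 0.0034  0.0008 -0.0046] shift before [0. 0. 0.] after turn [0. 0. 0.]
```

>>> play_rows([
  [0.58,[0,-0.5,0],[0,0,0]],
  [0.58,[0,-0.5,0],[0,0,0]],
])

```text
clock: 20.38
tcp_pos: [0.5522, -0.0174, 0.2983]
tool_rot: [0.002, 0.996, -0.091, -0.001]
force: [-2.7, -11.1, -1.0]
finger_gap: 0.0366
gripper_force: 5.9
```

```bash
python3 st.py
```

```text
t 20.38 collar y 10.81 x 0.3 z -0.41 F x,y,z [ -0.7 -11.4  -1. ] gap 36.64 grip 5.9 torque [-2.54  0.61  0.02]
turn [ 0.0038  0.0011 -0.0049] shift before [0. 0. 0.] after turn [0. 0. 0.]
```

Sliding at about 11 N through the 1.5 mm of play.

>>> play_rows([
  [0.58,[0,-0.4,0],[0,0,0]],
  [0.58,[0,-0.4,0],[0,0,0]],
])

```text
clock: 20.55
tcp_pos: [0.5523, -0.0167, 0.2982]
tool_rot: [0.002, 0.996, -0.091, -0.001]
force: [-3.3, -11.9, -1.2]
finger_gap: 0.0367
gripper_force: 6.3
```

```bash
python3 st.py
```

```text
t 20.55 collar y 11.48 x 0.3 z -0.47 F x,y,z [ -1.1 -12.2  -1.2] gap 36.7 grip 6.3 torque [-2.75  0.64  0.08]
turn [ 0.0039  0.0012 -0.005 ] shift before [0. 0. 0.] after turn [0. 0. 0.]
```

>>> play_rows([
  [0.58,[0,-0.4,0],[0,0,0]],
  [0.58,[0,-0.3,0],[0,0,0]],
])

```text
clock: 20.72
tcp_pos: [0.5524, -0.0164, 0.2982]
tool_rot: [0.002, 0.996, -0.092, -0.001]
force: [-3.5, -13.4, -0.1]
finger_gap: 0.0365
gripper_force: 7.0
```

```bash
python3 st.py
```

```text
t 20.72 collar y 11.77 x 0.31 z -0.52 F x,y,z [ -1.1 -13.8  -0.1] gap 36.47 grip 7.0 torque [-3.13  0.71  0.04]
turn [ 0.0046  0.0014 -0.0053] shift before [0. 0. 0.] after turn [0. 0. 0.]
```

>>> play_rows([
  [0.58,[0,-0.5,0],[0,0,0]],
  [0.58,[0,0,0],[0,0,0]],
  [0.58,[0,0,0],[0,0,0]],
  [0.58,[0,0,0],[0,0,0]],
  [0.58,[0,0,0],[0,0,0]],
])

```text
clock: 21.13
tcp_pos: [0.5525, -0.0162, 0.2981]
tool_rot: [0.002, 0.996, -0.092, -0.001]
force: [-3.0, -13.9, -0.6]
finger_gap: 0.0367
gripper_force: 7.2
```

```bash
python3 st.py
```

```text
t 21.13 collar y 11.99 x 0.33 z -0.55 F x,y,z [ -0.4 -14.2  -0.6] gap 36.68 grip 7.2 torque [-3.11  0.73  0.05]
turn [ 0.0049  0.0014 -0.0057] shift before [0. 0. 0.] after turn [0. 0. 0.]
```

>>> play_rows([
  [0.58,[0,-0.3,0],[0,0,0]],
  [0.58,[0,-0.2,0],[0,0,0]],
  [0.58,[0,0,0],[0,0,0]],
  [0.58,[0,0,0],[0,0,0]],
  [0.58,[0,0,0],[0,0,0]],
])

```text
clock: 21.55
tcp_pos: [0.5525, -0.0161, 0.2981]
tool_rot: [0.003, 0.996, -0.092, -0.001]
force: [-3.1, -14.6, -1.4]
finger_gap: 0.0365
gripper_force: 7.8
```

```bash
python3 st.py
```

```text
t 21.55 collar y 12.11 x 0.36 z -0.6 F x,y,z [ -0.5 -14.9  -1.4] gap 36.48 grip 7.8 torque [-3.41  0.82  0.08]
turn [ 0.0054  0.0016 -0.006 ] shift before [0. 0. 0.] after turn [0. 0. 0.]
```

>>> play_rows([
  [0.58,[0,-0.3,0],[0,0,0]],
  [0.58,[0,-0.2,0],[0,0,0]],
  [0.58,[0,0,0],[0,0,0]],
  [0.58,[0,0,0],[0,0,0]],
  [0.58,[0,0,0],[0,0,0]],
])

```text
clock: 21.97
tcp_pos: [0.5526, -0.016, 0.2981]
tool_rot: [0.003, 0.996, -0.092, -0.001]
force: [-4.2, -16.9, -1.7]
finger_gap: 0.0365
gripper_force: 8.4
```

```bash
python3 st.py
```

```text
t 21.97 collar y 12.28 x 0.38 z -0.65 F x,y,z [ -1.1 -17.4  -1.7] gap 36.53 grip 8.4 torque [-3.66  0.83  0.09]
turn [ 0.0059  0.0017 -0.0064] shift before [0. 0. 0.] after turn [0. 0. 0.]
```

>>> play_rows([
  [0.58,[0,2,0],[0,0,0]],
  [0.58,[0,3,0],[0,0,0]],
  [0.58,[0,4,0],[0,0,0]],
  [0.58,[0,0,0],[0,0,0]],
  [0.58,[0,0,0],[0,0,0]],
])

```text
clock: 22.38
tcp_pos: [0.5516, -0.0203, 0.2989]
tool_rot: [-0.0, 0.996, -0.09, 0.0]
force: [-0.1, -0.5, 0.0]
finger_gap: 0.0362
gripper_force: 0.0
```

```bash
python3 st.py
```

```text
t 22.38 collar y 7.81 x 0.26 z 0.19 F x,y,z [-0.  -0.5  0. ] gap 36.24 grip 0.0 torque [ 0.05  0.02 -0.03]
turn [-0.0005 -0.0004 -0.0019] shift before [0. 0. 0.] after turn [0. 0. 0.]
```

>>> play_rows([
  [0.58,[0,0,-10],[0,0,0]],
  [0.58,[0,0,-20],[0,0,0]],
  [0.58,[0,0,-25],[0,0,0]],
  [0.58,[0,0,-30],[0,0,0]],
  [0.58,[0,0,-30],[0,0,0]],
])

```text
clock: 22.8
tcp_pos: [0.5513, -0.02, 0.4157]
tool_rot: [-0.0, 0.996, -0.089, 0.0]
force: [0.2, -0.4, 1.3]
finger_gap: 0.0365
gripper_force: 0.0
```

>>> play_rows([
  [0.58,[0,0,0],[0,0,0]],
  [0.58,[0,0,0],[0,0,0]],
  [0.58,[0,0,0],[0,0,0]],
])

```text
clock: 23.05
tcp_pos: [0.5514, -0.0203, 0.4138]
tool_rot: [-0.0, 0.996, -0.09, 0.0]
force: [-0.3, -0.0, -1.1]
finger_gap: 0.0366
gripper_force: 0.0
```

```bash
python3 - <<'E'
from rig import *
from h import *
s=state(); w=capture("wrist"); print(s["clock"],s["tcp_pos"],s["force"])
Y=np.array([.177,.984,0]);X=np.array([.984,-.177,0]);H=np.array([.5419,-.0753,.11])
for k in (0,.05,.063): print(k,proj(H+Y*k,w,s))
p=w["pixels"].astype(int); m=(p[...,0]>70)&(p[...,1]<p[...,0]*.35)&(p[...,2]<p[...,0]*.35)
n,l,st,ce=cv2.connectedComponentsWithStats(m.astype(np.uint8))
for i in range(1,n):
    if st[i,4]>15:
        L=atz((st[i,0],ce[i,1]),.11,w,s);Rr=atz((st[i,0]+st[i,2],ce[i,1]),.11,w,s)
        print(st[i],ce[i],"y,x of left/right edge",[(round((q-H)@Y*1e3,1),round((q-H)@X*1e3,1)) for q in (L,Rr)])
E
```

```text
23.05 [ 0.55141298 -0.0203174   0.41376554] [-0.30702363 -0.02187438 -1.09921622]
0 [385.70024292 236.07407606]
0.05 [329.25997943 236.09407996]
0.063 [314.55924653 236.1021692 ]
[313 224   5  27 109] [315.47706422 237.10091743] y,x of left/right edge [(np.float64(64.4), np.float64(-0.9)), (np.float64(59.9), np.float64(-0.9))]
[457 277  20  13 188] [465.95212766 283.28723404] y,x of left/right edge [(np.float64(-69.1), np.float64(-45.5)), (np.float64(-88.1), np.float64(-45.6))]
```

```bash
python3 -c "
from rig import *
print(hand_in())"
```

```text
the job is handed in; nothing more can be done
None
```

I slid the bar in, seated the pin, let the button out and pulled it to about 17 N (15 N asked); it held, nothing now touches it, and I handed the job in at about 23 s, but no verdict came back.

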